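Shut, bolt and start the board burn-in box

TASK

Get the burn-in box running: push its open cover down shut, slide the barrel bolt on the cover fully home into its keeper, and only then turn the timer dial clockwise all the way to its end stop. Leave the loose things on the bench where they are.

Things in the scene. Friction and masses are not known exactly. Their poses are not given: they have to be found in the camera images.
- test_box: Grey burn-in box fixed to the bench, 203 deep (x) x 264 wide (y) x 150 mm high, its front turned to the robot's right; origin at the centre of its underside, +x to its back, +y to its left. From the top of its 50 mm front wall, 102 mm before the origin, a panel rises 200 mm at 30 degrees: up the slope is (0.866, 0, 0.5), out of it (-0.5, 0, 0.866). Cover and bolt on its left half, dial right.
- cover (a joint): Hinge of the cover: aluminium frame with clear pane, 136 mm wide, 142 mm up the slope, 8 mm thick, hinged on its upper edge. 0 = shut flat on the panel (its stop), positive = open (rad); starts 0.25 to 0.5. A stiff hinge (0.45 N m) holds it where it is left.
- cover_hinge (a point): Point on the cover's hinge axis (along the box's y), level with the panel surface. Its x axis lies in the cover from the lower edge towards the hinge, y left, z out of the cover's face; turns with the cover.
- cover_lip (a point): Point on the outer face of the cover's bare lower strip, where it can be pushed shut: 12 mm in from the lower edge; 132 mm from the hinge axis along the cover and 8 mm above it along the cover's normal; axes as cover_hinge. It moves on an arc about the hinge. The strip is free for 13 mm further up the cover, then comes the bolt's rod.
- bolt (a joint): Travel of the barrel bolt to the right (box -y) along the cover: 0 = drawn back, 0.042 m = home in the keeper, at its stop; starts 0 to 0.012; friction 2.5 N. Steel rod 12 mm thick, 127 mm long, 33 mm above the cover's lower edge, in two staples (tops 29 mm above the panel when shut). It rides on the cover, can enter the keeper only when that is shut, and then holds it.
- bolt_knob (a point): Centre of the bolt's upright round knob (16 mm thick, 23 mm tall, on a 10 mm stem), near the rod's middle. With the cover shut it is 51.5 mm above the panel along the panel's normal, the knob's end 63 mm. Axes as cover_hinge: the bolt slides to -y. The stem stays 10 mm or more from either staple.
- keeper (a point): Middle of the steel keeper loop on the panel, right of the cover, on the line of the bolt when the cover is shut; 14 mm long along the bolt, its top 31 mm above the panel. x up the slope, y left, z out of the panel.
- dial (a joint): Timer dial, turns clockwise as seen from in front of the panel when the value grows: end stop at 2.9 rad (fully clockwise); other stop at 0; starts 1.5 to 2.3. Friction 0.07 N m; it stays where it is left.
- dial_grip (a point): Centre of the dial's black bar grip (62 mm long, 16 mm wide, 28 mm tall, its top 38 mm above the panel) which stands on a round skirt 66 mm wide and 9 mm thick; this point is 24 mm above the panel, on the dial's axis. z = the axis, out of the panel; x along the bar towards its pointer end, y across the bar; turns with the dial. At the clockwise stop the pointer stands 0.7 rad clockwise from straight up the slope.
- solder_spool_center (a point): Solder spool standing loose on the bench, 55 mm wide, 45 mm tall, its centre; leave it alone.
- heat_sink_center (a point): Finned metal heat sink, loose, 50x50x23 mm, its centre; leave it alone.
- relay_module_center (a point): Blue relay module, loose, 32x48x30 mm, its centre; leave it alone.

How it is judged:
On the way, in this order (a step that is already met when the one before it is completed fails the run):
1. the cover is shut (value of joint cover below 0.03 rad), for 0.2 s.
2. with the cover shut, the bolt is home in its keeper (value of joint cover below 0.03 rad and value of joint bolt above 0.038 m), for 0.2 s.
3. with the cover bolted, the dial is at its clockwise stop (all of step 2 and value of joint dial above 2.83 rad), for 0.2 s.
At the end, for the whole second after the job is handed in: The cover is shut (within 0.03 rad), the bolt is home (within 4 mm of its full 42 mm travel) and the dial is at its clockwise stop (within 0.07 rad of 2.9) (all of step 3); the robot touches nothing.
It fails at once if a loose bystander (solder spool, heat sink, relay module) is moved more than 30 mm (distance of any of solder_spool_center, heat_sink_center, relay_module_center from where it was at the start of the episode above 0.03 m).
It also fails if it takes over 54 s, if anything falls off the work surface, if the arm or the gripper's body presses on something with over 40 N, if the wrist force passes 120 N, or if a joint passes its speed limit or range.

ROBOT

A 7-joint arm with a two-finger parallel gripper is mounted at the origin on a cart in front of the work surface, level with it; the furniture and walls round the work are solid. World frame = base frame: x ahead of the robot, y to its left, z up, the work surface at z = 0. Lengths are in m, angles in rad, forces in N, time in s.
With the tool pointing down it reaches from about 0.425 to 1.025 m from the base axis. Payload 3.6 kg.
Tool frame: the origin (TCP) lies midway between the tips of the shut fingers; the grasp point (between the pads) lies 19 mm behind it (robot.grip_depth is the distance from the TCP to the grasp point, in m); z points along the fingers, x is the direction in which the jaws open and shut, and the axes are right-handed (so a half turn about z gives the same grasp; the last joint's range is limited). The gripper opens to 85 mm and grips with 20 to 120 N. Pads are 22 mm wide; open, the fingers measure 114 mm over their backs; the gripper's body (76 mm by 85 mm) begins 54 mm behind the grasp point. The pads swing forward as they close: fully open they stand 13 mm farther back than shut.
Start: joints at [1.135, 0.591, 0.048, 1.609, -0.033, 0.943, -0.034], TCP at [0.243, -0.683, 0.231] pointing down, gripper open.
Joint ranges: [-2.69, 2.69], [-0.47, 2.24], [-1.27, 1.36], [0.19, 2.51], [-1.53, 4.68], [0.08, 2.07], [-3.09, 3.09]. Speed limits (rad/s): [2.57, 2.57, 3.14, 3.14, 3.14, 3.14, 3.14].

INTERFACE

Orientations are given as [roll, pitch, yaw] about the fixed x, y, z axes, in that order (R = Rz(yaw) Ry(pitch) Rx(roll)).
In Python, from plant import robot, eyes, order gives the robot as it stands.
- The arm moves only by the tool apply_moves, never from a script. Its argument "rows" is a list of rows, each an object of numbers: "fingers": the finger opening in mm, from 0 to 85.4; "tx", "ty", "tz": the shift along the world's x, y, z in units of 50 mm (1.0 is 50 mm); "rx", "ry", "rz": the turn, a rotation vector about the world's x, y, z in rad. In form: [{"fingers": .., "tx": .., "ty": .., "tz": .., "rx": .., "ry": .., "rz": ..}, ...]. A call has 1 to 10 rows; each row shifts and turns the commanded pose from where the row before left it; what a row does not reach is not made up. A row lasts 1/8 s, in which the tool goes at most 62.5 mm and 10.7 degrees, less where a joint would pass 70% of its speed; a pose out of reach is approached as far as the arm can. A call is refused whole if a number of a shift passes 1 or a number of a turn 0.188, either way. A call with a gripper value outside its range is refused whole. The fingers move at their own pace and stop on an object; "newtons" is the grip in N (left out, the last holds). Time passes only in rows, so rows that do not move let the fingers close. It gives the time, the measured TCP pose, the force and the opening at its end, in the units of the state.
- robot.observe(): the state, without advancing time (a new reading comes with each control period).
- eyes.get_image(name): name is "scene" or "top" or "wrist"; returns the picture (420x560x3 uint8, red, green, blue); there is no depth.
- eyes.get_calibration(name): a dict with "fx", "fy", "cx", "cy" (pixels), "eye" and "rotation" of the camera in the world; the wrist camera has in their place "T_tool_cam" (4x4, takes a point from camera to tool coordinates, whose origin is the TCP and whose axes are the tool frame's). Camera axes: x right, y up, looking along -z (the intrinsics and any distortion apply to the point x, -y, -z); pixel columns grow to the right and rows downward; lengths in m; the calibration is good to about 2 mm. A picture is of the moment at which its call begins: read the wrist's pose just before it. get_calibration takes no time and is no camera call.
- order.close_job(): hands the job in, once; it reports no verdict.
The state is a dict: "t": time; "joint_pos": joint angles; "dq": joint speeds; "joint_torque": joint torques, N m; "tcp_pos": TCP position; "tool_rot": TCP orientation; "contact_force": force on the tool from outside, world axes, zero at the start; "wrist_torque": the same for the moment, N m; "width": opening from 0.0 (shut) to 1.0 (fully open).
Only numpy, scipy, OpenCV 4.12 (cv2) and the standard library are available. Lean on these libraries where they do the work, as an engineer would, in place of code of your own. Each camera call takes 0.05 s, during which the arm holds its last target. There are 200 camera calls.

## Working session

There is one attempt and no reset: what is moved stays moved. The work goes in short steps, Python scripts to look and compute and a tool call to move; the robot and the scene stay as the last step left them, time stands still between calls to the robot, and variables do not carry over. Pictures are saved under pics/ and viewed, about 8 in all and at most 12, crops included, and the job is handed in when it is done.

Besides the shell and the picture viewer there is one more tool, called in YAML: its name, and indented under it one key for each argument. apply_moves: Moves the arm, as the interface text tells. Its arguments: {"type":"object","properties":{"rows":{"type":"array"},"newtons":{"type":"number"}},"required":["rows"]}

```bash
ls; mkdir -p pics; python3 - <<'E'
from plant import robot, eyes, order
import cv2, numpy as np
np.set_printoptions(precision=4,suppress=True)
s=robot.observe(); print(s)
a=eyes.get_image("scene");b=eyes.get_image("top")
cv2.imwrite("pics/scene0.png",a[:,:,::-1]);cv2.imwrite("pics/top0.png",b[:,:,::-1])
for n in("scene","top","wrist"):print(n,eyes.get_calibration(n))
E
```

```text
pics
{'t': 0.0, 'joint_pos': array([ 1.1355,  0.5921,  0.0483,  1.6098, -0.0333,  0.9427, -0.0337]), 'dq': array([ 0.0013, -0.0004,  0.0019,  0.0001,  0.0013,  0.0009, -0.0004]), 'joint_torque': array([ -0.0004, -54.8692,   1.5461, -19.8128,   0.0093,   0.0087,
        -0.    ]), 'tcp_pos': array([ 0.2427, -0.6823,  0.2301]), 'tool_rot': array([ 3.1414,  0.0022, -1.2289]), 'contact_force': array([-0.6261,  0.4631, -0.5389]), 'wrist_torque': array([ 0.016 , -0.0207, -0.0163]), 'width': 0.9990376853156723}
scene {'fx': 387.7069434338497, 'fy': 387.7069434338497, 'cx': 280.7259126206617, 'cy': 205.87112461617184, 'eye': array([-0.1902,  0.4509,  0.799 ]), 'rotation': array([ 0.8824, -0.0086, -2.0242])}
top {'fx': 495.3294147243963, 'fy': 495.3294147243963, 'cx': 285.65044428708416, 'cy': 208.57186556056817, 'eye': array([0.1782, 0.079 , 1.8098]), 'rotation': array([ 0.2107,  0.0002, -1.6169])}
wrist {'fx': 372.5715812290941, 'fy': 372.5715812290941, 'cx': 282.7407632053025, 'cy': 212.19192163985352, 'T_tool_cam': array([[ 1.    , -0.0002,  0.0004, -0.0004],
       [-0.0001, -0.947 , -0.3213, -0.083 ],
       [ 0.0004,  0.3213, -0.947 , -0.1409],
       [ 0.    ,  0.    ,  0.    ,  1.    ]])}
```

View pics/scene0.png

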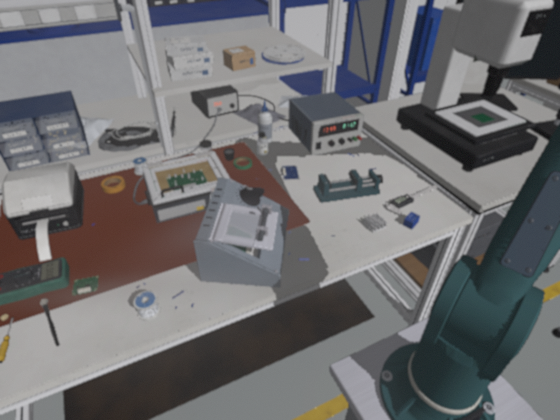

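View pics/top0.png

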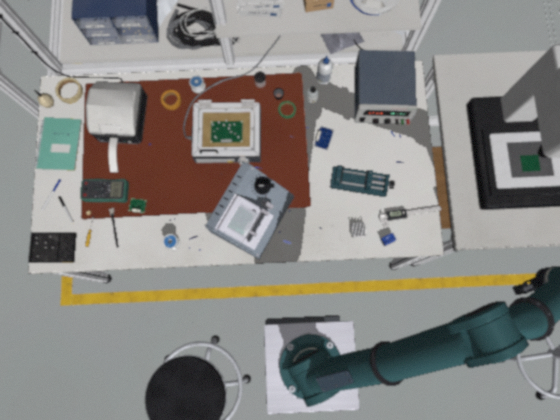

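The scene view shows the grey box at about px (243,235), with its dial at (252,194) and the bolt on the cover at (265,220). In the top view the box is at (250,210), the dial at (263,185), the loose spool at (170,240), the heat sink at (357,227) and the relay at (388,237). Next I'll enlarge both crops and set up helpers.

```bash
cat > h.py <<'E'
import numpy as np, cv2
from scipy.spatial.transform import Rotation as R
from plant import robot, eyes, order
np.set_printoptions(precision=4,suppress=True)
def cam(n,s=None):
    c=eyes.get_calibration(n)
    if n=="wrist":
        T=c["T_tool_cam"]; Rt=R.from_euler("xyz",s["tool_rot"]).as_matrix()
        M=Rt@T[:3,:3]; e=s["tcp_pos"]+Rt@T[:3,3]
    else: M=R.from_euler("xyz",c["rotation"]).as_matrix(); e=c["eye"]
    return c,M,np.array(e)
def ray(C,u,v):
    c,M,e=C; d=M@np.array([(u-c["cx"])/c["fx"],-(v-c["cy"])/c["fy"],-1.]); return e,d/np.linalg.norm(d)
def onz(C,u,v,z):
    e,d=ray(C,u,v); return e+d*(z-e[2])/d[2]
def onplane(C,u,v,p,n):
    e,d=ray(C,u,v); return e+d*np.dot(p-e,n)/np.dot(d,n)
def proj(C,p):
    c,M,e=C; q=M.T@(np.asarray(p)-e); return np.array([c["cx"]-c["fx"]*q[0]/q[2], c["cy"]+c["fy"]*q[1]/q[2]])
def tri(rs):
    A=sum(np.eye(3)-np.outer(d,d) for e,d in rs); b=sum((np.eye(3)-np.outer(d,d))@e for e,d in rs); return np.linalg.solve(A,b)
E
python3 - <<'E'
from h import *
S=cam("scene");T=cam("top")
for a in[(250,210),(263,185)]:print(onz(T,*a,.15))
for a in[(170,240),(357,227),(388,237)]:print(onz(T,*a,.02))
print("dial",tri([ray(S,252,194),ray(T,263,185)]))
a=cv2.imread("pics/scene0.png")[165:295,190:290];b=cv2.imread("pics/top0.png")[155:265,200:300]
a=cv2.resize(a,None,fx=4,fy=4,interpolation=cv2.INTER_CUBIC);b=cv2.resize(b,(400,440),interpolation=cv2.INTER_CUBIC)
o=np.zeros((520,800,3),np.uint8);o[:,:400]=a;o[:440,400:]=b;cv2.imwrite("pics/crop0.png",o)
E
```

```text
[0.5334 0.1852 0.15  ]
[0.6197 0.1375 0.15  ]
[0.4629 0.4884 0.02  ]
[ 0.4794 -0.1963  0.02  ]
[ 0.4373 -0.3065  0.02  ]
dial [0.626  0.138  0.1257]
```

View pics/crop0.png

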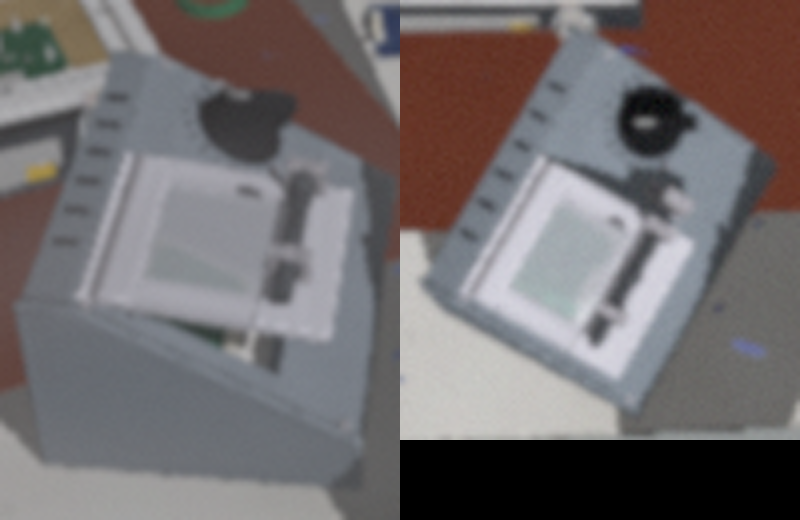

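The crops show the box's top corners in the top view. Back-right is at (245,162.5), back-left (206.5,226), front-left (259,257.5) and front-right (294,196). The dial pointer points towards about (300/4...), so I'll first fit the box pose from those corners.

```bash
cat >> h.py <<'E'
def box(c,yaw):
    "returns B(p): box->world point, and rotation"
    Rb=R.from_euler("z",yaw).as_matrix(); return (lambda p: np.array([c[0],c[1],0])+Rb@np.asarray(p,float)), Rb
U=np.array([.866,0,.5]);N=np.array([-.5,0,.866]);P0=np.array([-.1015,0,.05])
E
python3 - <<'E'
from h import *
from scipy.optimize import least_squares
S=cam("scene");T=cam("top")
# box coords
bp=[[.1015,-.132,.15],[.1015,.132,.15],[-.1015,.132,.05],[-.1015,-.132,.05]]
tp=[(245,162.5),(206.5,226),(258.8,257.5),(293.8,196)]
for u,p in zip(tp,bp):print(onz(T,*u,p[2]))
# scene: back-right(115,50) back-left(18,303) front-left(357,437)
sp={0:(190+115/4,165+50/4),1:(190+18/4,165+303/4),2:(190+357/4,165+437/4)}
def f(x,parts="ts"):
    B,_=box(x[:2],x[2]); r=[]
    if "t" in parts: r+=[proj(T,B(p))-u for u,p in zip(tp,bp)]
    if "s" in parts: r+=[proj(S,B(bp[i]))-u for i,u in sp.items()]
    return np.concatenate(r)
for q in("t","s","ts"):
    s=least_squares(f,[.53,.18,2.],args=(q,)); print(q,s.x,s.fun.round(1))
B,Rb=box(s.x[:2],s.x[2])
for nm,y in(("lip",0),):
    pass
# dial in box frame (panel coordinates)
d=tri([ray(S,190+247/4,165+125/4),ray(T,200+252/4,155+118/4)]); q=Rb.T@(d-np.array([*s.x[:2],0]))-P0
print("dial up,y,out",q@U,q[1],q@N)
E
```

```text
[0.7038 0.1974 0.15  ]
[0.4846 0.3348 0.15  ]
[0.3807 0.1657 0.05  ]
[0.5996 0.0302 0.05  ]
t [0.5423 0.1819 1.015 ] [-0.3 -1.1 -0.9  0.3  0.2  1.1  1.1 -0.4]
s [0.5482 0.1865 1.0269] [-0.4 -0.8  0.  -0.1  0.3  0.6]
ts [0.5449 0.1846 1.0173] [-1.2 -1.8 -1.7 -0.3 -0.5  0.4  0.3 -1.1  1.1 -0.6  0.8  0.2  1.   1.6]
dial up,y,out 0.12467149658121467 -0.09741399226977113 0.002451607084283836
```

apply_moves:
  rows:
    - {"tz": 0.8, "fingers": 0}
    - {"tz": 0.8, "ty": 0.5, "tx": 0.2}
    - {"tz": 0.8, "ty": 0.9, "tx": 0.3, "rz": 0.04}
    - {"ty": 0.96, "tx": 0.33, "rz": 0.04}
    - {"ty": 0.96, "tx": 0.33, "rz": 0.04}
    - {"ty": 0.96, "tx": 0.33, "rz": 0.04}
    - {"ty": 0.96, "tx": 0.33, "rz": 0.04}
    - {"ty": 0.96, "tx": 0.33, "rz": 0.04}
    - {"ty": 0.96, "tx": 0.33, "rz": 0.04}
    - {"ty": 0.96, "tx": 0.33, "rz": 0.04}

```text
schema error: expected keys fingers, tx, ty, tz, rx, ry, rz
```

apply_moves:
  rows:
    - {"fingers": 0, "tx": 0, "ty": 0, "tz": 0.8, "rx": 0, "ry": 0, "rz": 0}
    - {"fingers": 0, "tx": 0.2, "ty": 0.5, "tz": 0.8, "rx": 0, "ry": 0, "rz": 0}
    - {"fingers": 0, "tx": 0.3, "ty": 0.9, "tz": 0.8, "rx": 0, "ry": 0, "rz": 0.04}
    - {"fingers": 0, "tx": 0.33, "ty": 0.96, "tz": 0, "rx": 0, "ry": 0, "rz": 0.04}
    - {"fingers": 0, "tx": 0.33, "ty": 0.96, "tz": 0, "rx": 0, "ry": 0, "rz": 0.04}
    - {"fingers": 0, "tx": 0.33, "ty": 0.96, "tz": 0, "rx": 0, "ry": 0, "rz": 0.04}
    - {"fingers": 0, "tx": 0.33, "ty": 0.96, "tz": 0, "rx": 0, "ry": 0, "rz": 0.04}
    - {"fingers": 0, "tx": 0.33, "ty": 0.96, "tz": 0, "rx": 0, "ry": 0, "rz": 0.04}
    - {"fingers": 0, "tx": 0.33, "ty": 0.96, "tz": 0, "rx": 0, "ry": 0, "rz": 0.04}
    - {"fingers": 0, "tx": 0.33, "ty": 0.96, "tz": 0, "rx": 0, "ry": 0, "rz": 0.04}

```text
t: 1.35
tcp_pos: [0.3835, -0.2753, 0.3511]
tool_rot: [3.141, 0.0, -0.908]
contact_force: [1.2, 0.9, 0.2]
width: -0.0
```

apply_moves:
  rows:
    - {"fingers": 0, "tx": 0.32, "ty": 0.92, "tz": 0, "rx": 0, "ry": 0, "rz": 0.035}
    - {"fingers": 0, "tx": 0.32, "ty": 0.92, "tz": 0, "rx": 0, "ry": 0, "rz": 0.035}
    - {"fingers": 0, "tx": 0.32, "ty": 0.92, "tz": 0, "rx": 0, "ry": 0, "rz": 0.035}
    - {"fingers": 0, "tx": 0.32, "ty": 0.92, "tz": 0, "rx": 0, "ry": 0, "rz": 0.035}
    - {"fingers": 0, "tx": 0.32, "ty": 0.92, "tz": 0, "rx": 0, "ry": 0, "rz": 0.035}
    - {"fingers": 0, "tx": 0.32, "ty": 0.92, "tz": 0, "rx": 0, "ry": 0, "rz": 0.035}
    - {"fingers": 0, "tx": 0.32, "ty": 0.92, "tz": 0, "rx": 0, "ry": 0, "rz": 0.035}
    - {"fingers": 0, "tx": 0.32, "ty": 0.92, "tz": 0, "rx": 0, "ry": 0, "rz": 0.035}
    - {"fingers": 0, "tx": 0.32, "ty": 0.92, "tz": 0, "rx": 0, "ry": 0, "rz": 0.035}
    - {"fingers": 0, "tx": 0.32, "ty": 0.92, "tz": 0, "rx": 0, "ry": 0, "rz": 0.035}
    - {"fingers": 0, "tx": 0, "ty": 0, "tz": 0, "rx": 0, "ry": 0, "rz": 0}

```text
schema error: expected 1 to 10 rows
```

```bash
echo skip
```

```text
skip
```

apply_moves:
  rows:
    - {"fingers": 0, "tx": 0.35, "ty": 1.0, "tz": 0, "rx": 0, "ry": 0, "rz": 0.04}
    - {"fingers": 0, "tx": 0.35, "ty": 1.0, "tz": 0, "rx": 0, "ry": 0, "rz": 0.04}
    - {"fingers": 0, "tx": 0.35, "ty": 1.0, "tz": 0, "rx": 0, "ry": 0, "rz": 0.04}
    - {"fingers": 0, "tx": 0.35, "ty": 1.0, "tz": 0, "rx": 0, "ry": 0, "rz": 0.04}
    - {"fingers": 0, "tx": 0.35, "ty": 1.0, "tz": 0, "rx": 0, "ry": 0, "rz": 0.04}
    - {"fingers": 0, "tx": 0.35, "ty": 1.0, "tz": 0, "rx": 0, "ry": 0, "rz": 0.04}
    - {"fingers": 0, "tx": 0.35, "ty": 1.0, "tz": 0, "rx": 0, "ry": 0, "rz": 0.04}
    - {"fingers": 0, "tx": 0.35, "ty": 1.0, "tz": 0, "rx": 0, "ry": 0, "rz": 0.04}
    - {"fingers": 0, "tx": 0.35, "ty": 1.0, "tz": 0, "rx": 0, "ry": 0, "rz": 0.03}
    - {"fingers": 0, "tx": 0, "ty": 0, "tz": 0, "rx": 0, "ry": 0, "rz": 0}

```text
t: 2.6
tcp_pos: [0.5409, 0.1783, 0.3511]
tool_rot: [-3.139, 0.002, -0.551]
contact_force: [0.1, -1.2, -0.6]
width: 0.0
```

```bash
cat > look.py <<'E'
from h import *
import sys,pickle
n=sys.argv[1]
s=robot.observe(); im=eyes.get_image("wrist")
pickle.dump(s,open(f"pics/{n}.pkl","wb")); cv2.imwrite(f"pics/{n}.png",im[:,:,::-1])
print(s["tcp_pos"],s["tool_rot"],s["joint_pos"],s["t"])
E
python3 look.py w1
```

```text
[0.5409 0.1783 0.3511] [-3.1387  0.0022 -0.5512] [ 0.0166  0.3095 -0.5305  1.8141  0.1735  1.0634 -1.1289] 2.6
```

View pics/w1.png

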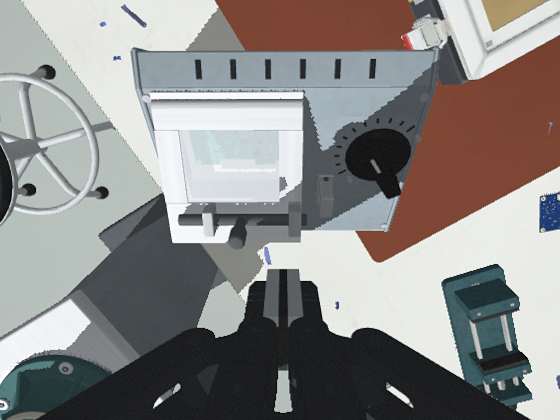

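The wrist view shows the whole box from uphill. The open cover has its hinge bar at rows 95–130 and its lower edge near row 240. The knob is at about (238,236), the keeper at (326,190) and the dial at about (377,157). I'll zoom in to read exact points.

```bash
python3 - <<'E'
import cv2
a=cv2.imread("pics/w1.png")[42:252,130:440]
cv2.imwrite("pics/w1z.png",cv2.resize(a,(800,542),interpolation=cv2.INTER_CUBIC))
E
```

```text
(no output)
```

View pics/w1z.png

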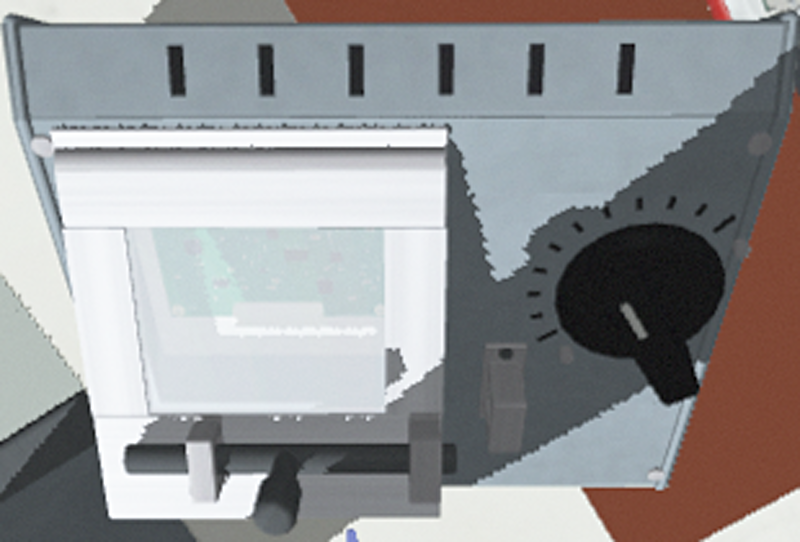

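```bash
cat > m1.py <<'E'
from h import *
import pickle
from scipy.optimize import least_squares
s=pickle.load(open("pics/w1.pkl","rb"));W=cam("wrist",s)
z=lambda u,v:(130+(u+.5)/2.581-.5,42+(v+.5)/2.581-.5)
bp=[[.1015,.132,.15],[.1015,-.132,.15],[-.1015,-.132,.05]]
wp=[z(10,22),z(793,18),z(662,487)]
f=lambda x:np.concatenate([proj(W,box(x[:2],x[2])[0](p))-u for u,p in zip(wp,bp)])
r=least_squares(f,[.545,.185,1.017]);print("box",r.x,r.fun.round(1))
x=r.x;B,Rb=box(x[:2],x[2]);c=np.array([x[0],x[1],0])
def pan(u,v,h):
    "pixel -> (up,y) on panel plane raised h"
    p=onplane(W,*z(u,v),B(P0+h*N),Rb@N); q=Rb.T@(p-c)-P0; return np.array([q@U,q[1]])
for n,a in dict(skirtL=(556,290,.009),skirtR=(725,282,.009),skirtT=(652,223,.009),skirtB=(637,358,.009),line1=(623,305,.038),line2=(645,338,.038),barEndA=(667,404,.038),barEndB=(698,392,.038),keepTL=(490,392,.031),keepTR=(525,390,.031),keepTopT=(505,345,.031),keepBL=(490,450,.031),keepBR=(522,450,.031),hingeL=(52,130,.008),hingeR=(447,130,.008),hingeL2=(52,150,.008),backridge=(300,117,0)).items(): print(n,pan(*a).round(4))
E
python3 m1.py
```

```text
box [0.5474 0.1873 1.0199] [-5.1 -0.2  3.9  1.2  1.7  0.3]
skirtL [ 0.1327 -0.0602]
skirtR [ 0.1366 -0.1239]
skirtT [ 0.1636 -0.0908]
skirtB [ 0.0967 -0.0979]
line1 [ 0.15   -0.0783]
line2 [ 0.1344 -0.089 ]
barEndA [ 0.0998 -0.1042]
barEndB [ 0.1065 -0.1147]
keepTL [ 0.0992 -0.0359]
keepTR [ 0.1004 -0.0496]
keepTopT [ 0.1244 -0.0397]
keepBL [ 0.0643 -0.0384]
keepBR [ 0.0643 -0.0519]
hingeL [0.2    0.1154]
hingeR [ 0.2    -0.0158]
hingeL2 [0.1925 0.1174]
backridge [0.2001 0.0336]
```

```bash
cat >> m1.py <<'E'
from scipy.optimize import brentq
print("---")
Hh=.193
def cov(a,h,y,th): # a: distance from hinge, h above cover underside
    return B(P0+U*(Hh-a*np.cos(th)+h*np.sin(th))+N*(a*np.sin(th)+h*np.cos(th))+np.array([0,y,0]))
if __name__=="__main__":
    for Hh in(.190,.193,.196):
        for y,u in((.118,(108,518)),(-.018,(440,517))):
            t=brentq(lambda t:proj(W,cov(.144,.008,y,t))[1]-z(*u)[1],0,.8)
            ys=brentq(lambda yy:proj(W,cov(.144,.008,yy,t))[0]-z(*u)[0],-.2,.2); print(Hh,"theta",t,"y",ys)
        yk=brentq(lambda yy:proj(W,cov(.111,.063,yy,t))[0]-z(277,515)[0],-.2,.2)
        print("knob top y",yk,"row pred",proj(W,cov(.111,.063,yk,t)),z(277,515))
    Hh=.193
    for y,u in((0,(455,458)),(0,(125,458))):
        print("rod end y",brentq(lambda yy:proj(W,cov(.111,.018,yy,t))[0]-z(*u)[0],-.2,.2),proj(W,cov(.111,.018,0,t))[1],z(*u)[1])
    d=P0+U*.130+np.array([0,-.092,0])
    print("dial axis pt +24mm",B(d+.024*N),"normal",Rb@N,"U",Rb@U,"Y",Rb@[0,1,0])
E
python3 m1.py|sed -n '/---/,$p'
```

```text
---
0.19 theta 0.40687362733067506 y 0.11690379971990983
0.19 theta 0.39923421724693536 y -0.016522663256791824
knob top y 0.0411221702015758 row pred [237.0165 241.0485] (237.0164664858582, 241.22878729174738)
0.193 theta 0.43541610565502925 y 0.1150722782862807
0.193 theta 0.4274227269723629 y -0.01625460278239262
knob top y 0.040393499386772995 row pred [237.0165 238.904 ] (237.0164664858582, 241.22878729174738)
0.196 theta 0.46581794189431364 y 0.11315198452558993
0.196 theta 0.45738862872062824 y -0.01597395790108498
knob top y 0.03963795785189174 row pred [237.0165 236.5416] (237.0164664858582, 241.22878729174738)
rod end y -0.020631777376639758 217.69358825259528 219.144323905463
rod end y 0.10133765018535831 217.69358825259528 219.144323905463
dial axis pt +24mm [0.6253 0.1383 0.1358] normal [-0.2617 -0.426   0.866 ] U [0.4533 0.7379 0.5   ] Y [-0.8521  0.5234  0.    ]
```

```bash
cat >> h.py <<'E'
BX=[.5474,.1873,1.0199]; B,Rb=box(BX[:2],BX[2]); BC=np.array([BX[0],BX[1],0])
def pw(up,y,out): return B(P0+up*U+out*N+np.array([0,y,0]))
def pf(p): q=Rb.T@(np.asarray(p)-BC)-P0; return np.array([q@U,q[1],q@N])
def ornt(rz=0): # tool along -N, tool x = box -y, turned rz about tool z
    zt=-Rb@N; xt=-Rb@np.array([0,1.,0]); return R.from_matrix(np.c_[xt,np.cross(zt,xt),zt])*R.from_euler("z",rz)
def go(up,y,out,rz=None):
    s=robot.observe(); d=(pw(up,y,out)-s["tcp_pos"])/.05; r=R.from_euler("xyz",s["tool_rot"])
    print("t",round(s["t"],2),"panel",pf(s["tcp_pos"]),"d50",d.round(2),"rv",((ornt(rz)*r.inv()).as_rotvec().round(3) if rz is not None else ""),"F",s["contact_force"].round(1),"Fn",s["contact_force"]@(Rb@N),"w",s["width"],"q",s["joint_pos"].round(2))
E
python3 - <<'E'
from h import *
go(.056,.09,.14,0)
E
```

```text
t 2.65 panel [ 0.2261 -0.0006  0.2167] d50 [-2.69 -0.91 -3.03] rv [ 0.445 -0.276  0.004] F [-0.2 -0.4  0.1] Fn 0.3525733645042743 w -0.0006168193850170821 q [ 0.02  0.31 -0.53  1.82  0.17  1.06 -1.13]
```

apply_moves:
  rows:
    - {"fingers": 0, "tx": -0.54, "ty": -0.18, "tz": 0, "rx": 0.089, "ry": -0.055, "rz": 0}
    - {"fingers": 0, "tx": -0.54, "ty": -0.18, "tz": -0.3, "rx": 0.089, "ry": -0.055, "rz": 0}
    - {"fingers": 0, "tx": -0.54, "ty": -0.18, "tz": -0.6, "rx": 0.089, "ry": -0.055, "rz": 0}
    - {"fingers": 0, "tx": -0.54, "ty": -0.18, "tz": -0.7, "rx": 0.089, "ry": -0.055, "rz": 0}
    - {"fingers": 0, "tx": -0.54, "ty": -0.18, "tz": -0.7, "rx": 0.089, "ry": -0.055, "rz": 0}
    - {"fingers": 0, "tx": 0, "ty": 0, "tz": -0.7, "rx": 0, "ry": 0, "rz": 0}
    - {"fingers": 0, "tx": 0, "ty": 0, "tz": 0, "rx": 0, "ry": 0, "rz": 0}

```text
t: 3.52
tcp_pos: [0.4149, 0.1337, 0.2121]
tool_rot: [-2.652, 0.018, -0.553]
contact_force: [-0.3, 0.2, 0.3]
width: -0.0
```

```bash
python3 - <<'E'
from h import *
go(.056,.09,.07,0)
E
python3 look.py w2
```

```text
t 3.52 panel [0.0694 0.0848 0.1471] d50 [ 0.19  0.51 -1.47] rv [ 0.02  -0.033  0.002] F [-0.3  0.2  0.3] Fn 0.27852442520989845 w -0.0001727986863888744 q [ 0.56  0.31 -0.86  2.44 -0.67  0.19 -0.14]
[0.4149 0.1337 0.2121] [-2.6524  0.0175 -0.5531] [ 0.5615  0.3103 -0.856   2.4415 -0.674   0.1908 -0.1425] 3.525
```

View pics/w2.png

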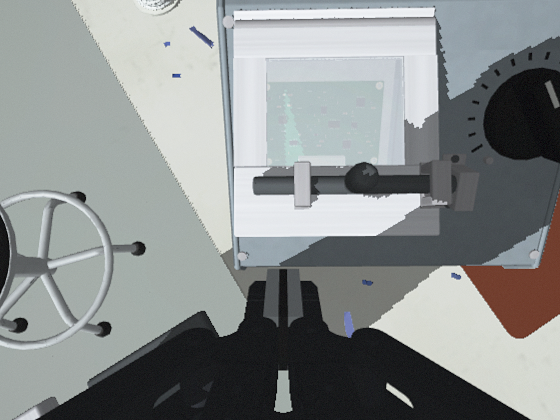

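The view at (280,268) shows shut fingertips below the cover's left half. The box front corners are at (238,268) and (535,262), the knob end at (362,178) and the lower edge of the cover at row 236. I'll check these against my model.

```bash
python3 - <<'E'
from h import *
import pickle
W=cam("wrist",pickle.load(open("pics/w2.pkl","rb")))
def cov(a,h,y,t,H=.19): return pw(H-a*np.cos(t)+h*np.sin(t),y,a*np.sin(t)+h*np.cos(t))
for n,p in dict(FL=pw(0,.132,0),FR=pw(0,-.132,0),knob=cov(.111,.063,.041,.4),edgeL=cov(.144,.008,.118,.4),edgeR=cov(.144,.008,-.018,.4),hingeL=pw(.19,.118,.008),dial=pw(.13,-.092,.009),keep=pw(.082,-.044,.031)).items(): print(n,proj(W,p).round(0))
E
```

```text
FL [232. 265.]
FR [540. 264.]
knob [371. 165.]
edgeL [234. 230.]
edgeR [445. 229.]
hingeL [234.  18.]
dial [534. 108.]
keep [468. 183.]
```

```bash
python3 - <<'E'
from h import *
import pickle
W1=cam("wrist",pickle.load(open("pics/w1.pkl","rb")));W2=cam("wrist",pickle.load(open("pics/w2.pkl","rb")))
z=lambda u,v:(130+(u+.5)/2.581-.5,42+(v+.5)/2.581-.5)
for n,a,b in [("knob end",z(278,516),(363,178)),("edgeL",z(108,518),(234,236)),("edgeR",z(440,517),(438,236)),("FR",z(662,487),(537,265)),("hingeL",z(52,130),(233,18)),("hingeR",z(447,130),(436,10)),("rodL",z(125,458),(254,185)),("rodR",z(455,458),(458,185))]:
    p=tri([ray(W1,*a),ray(W2,*b)]); print(n,pf(p).round(4),"reproj",(proj(W1,p)-a).round(1),(proj(W2,p)-b).round(1))
E
```

```text
knob end [0.1036 0.0426 0.0959] reproj [-0.8 -0.4] [1.4 0.6]
edgeL [0.0553 0.1186 0.0612] reproj [0.1 0. ] [-0.1 -0. ]
edgeR [ 0.0534 -0.0166  0.0589] reproj [-0.3 -0.2] [0.6 0.3]
FR [-0.0008 -0.1299 -0.0002] reproj [-0.1 -0.1] [0.2 0.1]
hingeL [ 0.1916  0.1205 -0.0044] reproj [0. 0.] [-0. -0.]
hingeR [ 0.1943 -0.0168  0.0008] reproj [0.7 0.3] [-0.9 -0.3]
rodL [0.0894 0.1047 0.0582] reproj [0.4 0.1] [-0.6 -0.2]
rodR [ 0.0893 -0.0225  0.0589] reproj [1.1 0.8] [-2. -1.]
```

```bash
python3 - <<'E'
from h import *
go(.052,.088,.075,0)
print((pw(.052,.088,.008)-pw(.052,.088,.075))/.05)
E
```

```text
t 3.58 panel [0.0717 0.0841 0.1476] d50 [ 0.14  0.37 -1.45] rv [ 0.02  -0.029  0.   ] F [ 0.  -0.7  0.1] Fn 0.39036000605490634 w 2.6888775124841466e-05 q [ 0.56  0.31 -0.86  2.44 -0.67  0.19 -0.14]
[ 0.3507  0.5709 -1.1604]
```

apply_moves:
  rows:
    - {"fingers": 0, "tx": 0.05, "ty": 0.12, "tz": -0.5, "rx": 0.01, "ry": -0.01, "rz": 0}
    - {"fingers": 0, "tx": 0.05, "ty": 0.12, "tz": -0.5, "rx": 0.01, "ry": -0.01, "rz": 0}
    - {"fingers": 0, "tx": 0.04, "ty": 0.13, "tz": -0.45, "rx": 0, "ry": -0.01, "rz": 0}
    - {"fingers": 0, "tx": 0, "ty": 0, "tz": 0, "rx": 0, "ry": 0, "rz": 0}

```text
t: 4.08
tcp_pos: [0.4256, 0.1477, 0.1772]
tool_rot: [-2.63, 0.014, -0.542]
contact_force: [-0.2, -0.6, 0.5]
width: 0.002
```

```bash
python3 - <<'E'
from h import *
go(.052,.088,.012,0)
E
```

```text
t 4.08 panel [0.0671 0.083  0.1082] d50 [ 0.28  0.65 -1.82] rv [ 0.002 -0.018 -0.009] F [-0.2 -0.6  0.5] Fn 0.7631178452530164 w 0.0021821286244229202 q [ 0.46  0.41 -0.79  2.46 -1.34  0.08  0.54]
```

apply_moves:
  rows:
    - {"fingers": 0, "tx": 0, "ty": 0, "tz": 0, "rx": -0.08, "ry": 0.05, "rz": 0}
    - {"fingers": 0, "tx": 0, "ty": 0, "tz": 0, "rx": -0.08, "ry": 0.05, "rz": 0}
    - {"fingers": 0, "tx": 0, "ty": 0, "tz": 0, "rx": -0.08, "ry": 0.05, "rz": 0}
    - {"fingers": 0, "tx": 0, "ty": 0, "tz": 0, "rx": 0, "ry": 0, "rz": 0}

```text
t: 4.58
tcp_pos: [0.4256, 0.1532, 0.1702]
tool_rot: [-2.815, 0.023, -0.532]
contact_force: [0.9, 1.2, 0.5]
width: -0.002
```

```bash
python3 - <<'E'
from h import *
go(.050,.086,.075,0)
E
```

```text
t 4.58 panel [0.0676 0.086  0.0998] d50 [-0.03 -0.05 -0.61] rv [ 0.157 -0.121 -0.021] F [0.9 1.2 0.5] Fn -0.3209339661492027 w -0.001953321715569569 q [-0.23  0.32 -0.07  2.4  -0.84  0.29 -0.03]
```

apply_moves:
  rows:
    - {"fingers": 0, "tx": -0.02, "ty": -0.03, "tz": -0.3, "rx": 0, "ry": 0, "rz": -0.01}
    - {"fingers": 0, "tx": -0.02, "ty": -0.02, "tz": -0.3, "rx": 0, "ry": 0, "rz": -0.01}
    - {"fingers": 0, "tx": 0, "ty": 0, "tz": 0, "rx": 0, "ry": 0, "rz": 0}

```text
t: 4.95
tcp_pos: [0.4214, 0.1463, 0.1381]
tool_rot: [-2.817, 0.031, -0.562]
contact_force: [-0.0, 0.2, 1.0]
width: -0.002
```

```bash
python3 - <<'E'
from h import *
go(.050,.086,.04,0)
E
```

```text
t 4.95 panel [0.0446 0.0859 0.076 ] d50 [ 0.24  0.39 -0.57] rv [ 0.153 -0.132  0.008] F [-0.   0.2  1. ] Fn 0.7955477727784875 w -0.0022736121956319242 q [-0.09  0.39 -0.23  2.43 -0.98  0.18  0.1 ]
```

apply_moves:
  rows:
    - {"fingers": 0, "tx": 0.08, "ty": 0.13, "tz": -0.19, "rx": -0.03, "ry": 0.03, "rz": 0}
    - {"fingers": 0, "tx": 0.08, "ty": 0.13, "tz": -0.19, "rx": -0.02, "ry": 0.02, "rz": 0}
    - {"fingers": 0, "tx": 0.08, "ty": 0.13, "tz": -0.19, "rx": 0, "ry": 0, "rz": 0}
    - {"fingers": 0, "tx": 0, "ty": 0, "tz": 0, "rx": 0, "ry": 0, "rz": 0}

```text
t: 5.45
tcp_pos: [0.4348, 0.1674, 0.1099]
tool_rot: [-2.885, 0.045, -0.562]
contact_force: [0.2, -0.2, -0.8]
width: 0.004
```

```bash
python3 - <<'E'
from h import *
go(.050,.086,.014,0)
E
```

```text
t 5.45 panel [0.0521 0.0855 0.0391] d50 [ 0.1   0.19 -0.46] rv [ 0.204 -0.179  0.006] F [ 0.2 -0.2 -0.8] Fn -0.6767292645600521 w 0.0036143134042054327 q [-0.27  0.46 -0.08  2.38 -0.91  0.2  -0.03]
```

apply_moves:
  rows:
    - {"fingers": 0, "tx": 0.04, "ty": 0.07, "tz": -0.16, "rx": 0, "ry": 0, "rz": 0}
    - {"fingers": 0, "tx": 0.03, "ty": 0.06, "tz": -0.15, "rx": 0, "ry": 0, "rz": 0}
    - {"fingers": 0, "tx": 0.03, "ty": 0.06, "tz": -0.15, "rx": 0, "ry": 0, "rz": 0}
    - {"fingers": 0, "tx": 0, "ty": 0, "tz": 0, "rx": 0, "ry": 0, "rz": 0}

```text
t: 5.95
tcp_pos: [0.4362, 0.1747, 0.0852]
tool_rot: [-2.891, 0.049, -0.565]
contact_force: [-4.5, -3.1, 0.4]
width: 0.0
```

```bash
python3 - <<'E'
from h import *
go(.050,.086,.008,0)
E
```

```text
t 5.95 panel [0.0458 0.0882 0.0142] d50 [ 0.11  0.09 -0.06] rv [ 0.206 -0.186  0.007] F [-4.5 -3.1  0.4] Fn 2.8178419452566916 w 0.0003430521897759463 q [-0.22  0.52 -0.17  2.38 -0.97  0.13  0.02]
```

```bash
python3 look.py w3; python3 - <<'E'
from h import *
import cv2
a=eyes.get_image("scene")[165:295,190:290,::-1]
b=cv2.imread("pics/w3.png")
o=np.zeros((520,800,3),np.uint8);o[:,:400]=cv2.resize(a,(400,520),interpolation=cv2.INTER_CUBIC);o[:420,400:]=cv2.resize(b[0:336,160:480],(400,420));cv2.imwrite("pics/c3.png",o)
E
```

```text
[0.4362 0.1747 0.0852] [-2.8913  0.0486 -0.5647] [-0.2249  0.5221 -0.1684  2.381  -0.9695  0.1256  0.0221] 5.95
```

View pics/c3.png

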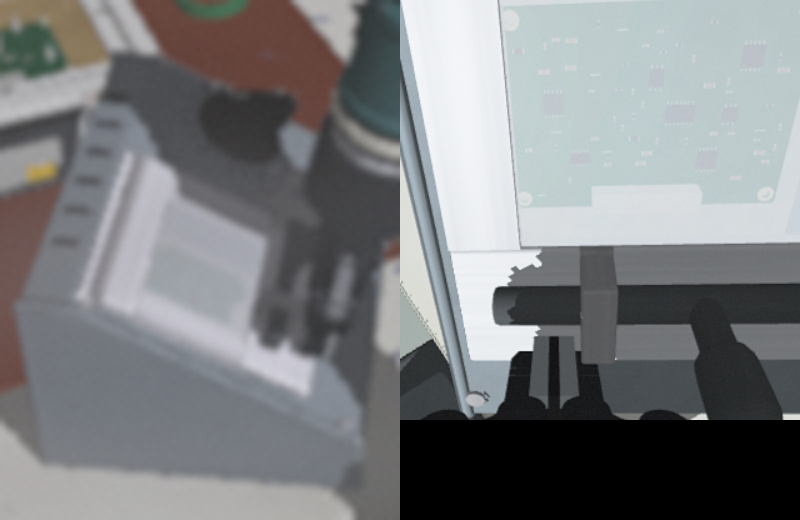

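The cover now looks flat on the panel, with the fingertips at about (553,340) in the right pane on the bare strip below the rod. I'll press a few mm further to seat it.

apply_moves:
  rows:
    - {"fingers": 0, "tx": 0.04, "ty": 0.04, "tz": -0.05, "rx": 0, "ry": 0, "rz": 0}
    - {"fingers": 0, "tx": 0.02, "ty": 0.02, "tz": -0.07, "rx": 0, "ry": 0, "rz": 0}
    - {"fingers": 0, "tx": 0, "ty": 0, "tz": 0, "rx": 0, "ry": 0, "rz": 0}

```text
t: 6.42
tcp_pos: [0.4383, 0.1779, 0.0819]
tool_rot: [-2.888, 0.049, -0.563]
contact_force: [-10.8, -10.2, 32.9]
width: 0.001
```

```bash
python3 - <<'E'
from h import *
go(.050,.086,.005,0)
E
```

```text
t 6.42 panel [0.0474 0.088  0.0094] d50 [ 0.08  0.05 -0.05] rv [ 0.204 -0.184  0.005] F [-10.8 -10.2  32.9] Fn 35.66421735620728 w 0.0007791401713348197 q [-0.22  0.53 -0.18  2.38 -0.99  0.11  0.04]
```

Fn is 36 N at the hard stop, so the cover is shut. Next I back off and go left of the knob.

apply_moves:
  rows:
    - {"fingers": 0, "tx": -0.05, "ty": -0.08, "tz": 0.3, "rx": 0, "ry": 0, "rz": 0}
    - {"fingers": 0, "tx": -0.05, "ty": -0.08, "tz": 0.5, "rx": 0, "ry": 0, "rz": 0}
    - {"fingers": 0, "tx": 0, "ty": 0, "tz": 0.5, "rx": 0, "ry": 0, "rz": 0}
    - {"fingers": 0, "tx": 0, "ty": 0, "tz": 0.2, "rx": 0, "ry": 0, "rz": 0}
    - {"fingers": 0, "tx": 0, "ty": 0, "tz": 0, "rx": 0, "ry": 0, "rz": 0}

```text
t: 7.05
tcp_pos: [0.4378, 0.1719, 0.156]
tool_rot: [-2.886, 0.043, -0.562]
contact_force: [0.0, 0.5, 0.1]
width: -0.002
```

```bash
python3 look.py w4; python3 - <<'E'
from h import *
go(.0745,.082,.07,0)
import cv2
b=cv2.imread("pics/w4.png");cv2.imwrite("pics/w4s.png",b)
E
```

```text
[0.4378 0.1719 0.156 ] [-2.8859  0.0427 -0.5615] [-0.4662  0.3702  0.1511  2.3512 -0.7984  0.3479 -0.1513] 7.05
t 7.1 panel [0.0792 0.0857 0.076 ] d50 [ 0.05 -0.06 -0.15] rv [ 0.205 -0.179  0.005] F [ 0.6 -0.4 -0.7] Fn -0.611014430668269 w -0.0016053779469118803 q [-0.47  0.37  0.15  2.35 -0.8   0.35 -0.15]
```

View pics/w4.png

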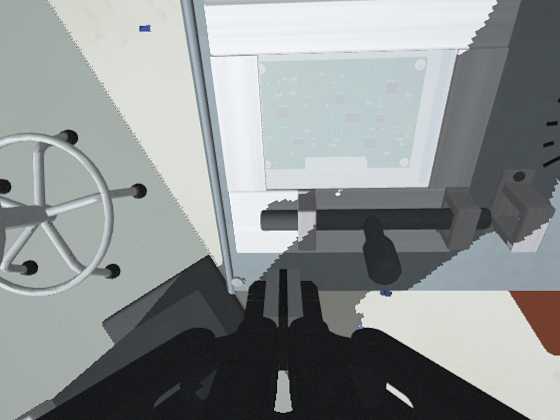

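The cover is flat on the panel and the rod (262–490, row ~220) lines up with the keeper at (515,215). The knob end is at (384,270). I'll measure from these.

```bash
python3 - <<'E'
from h import *
import pickle
W=cam("wrist",pickle.load(open("pics/w4.pkl","rb")))
for n,u,v,h in [("knobend",384,270,.063),("knobL",365,270,.055),("rodL",262,220,.014),("rodR",490,218,.014),("edge",330,251,.008),("staR_r",478,205,.029)]:
    print(n,pf(onplane(W,u,v,pw(0,0,h),Rb@N)).round(4))
E
```

```text
knobend [0.0787 0.0398 0.063 ]
knobL [0.0712 0.0465 0.055 ]
rodL [0.0724 0.0997 0.014 ]
rodR [ 0.0727 -0.0295  0.014 ]
edge [0.0438 0.0588 0.008 ]
staR_r [ 0.0914 -0.0122  0.029 ]
```

```bash
python3 - <<'E'
from h import *
go(.073,.078,.045,0)
print((pw(0,-.01,0)-pw(0,0,0))/.05)
E
```

```text
t 7.1 panel [0.0792 0.0857 0.076 ] d50 [ 0.24  0.09 -0.6 ] rv [ 0.205 -0.179  0.005] F [ 0.6 -0.4 -0.7] Fn -0.611014430668269 w -0.0016053779469118803 q [-0.47  0.37  0.15  2.35 -0.8   0.35 -0.15]
[ 0.1704 -0.1047  0.    ]
```

apply_moves:
  rows:
    - {"fingers": 0, "tx": 0.08, "ty": 0.03, "tz": -0.2, "rx": 0, "ry": 0, "rz": 0}
    - {"fingers": 0, "tx": 0.08, "ty": 0.03, "tz": -0.2, "rx": 0, "ry": 0, "rz": 0}
    - {"fingers": 0, "tx": 0.08, "ty": 0.03, "tz": -0.2, "rx": 0, "ry": 0, "rz": 0}
    - {"fingers": 0, "tx": 0, "ty": 0, "tz": 0, "rx": 0, "ry": 0, "rz": 0}

```text
t: 7.6
tcp_pos: [0.4492, 0.1756, 0.1244]
tool_rot: [-2.889, 0.045, -0.563]
contact_force: [-0.1, 0.1, 0.8]
width: -0.001
```

```bash
python3 - <<'E'
from h import *
go(.073,.028,.045,0)
E
```

```text
t 7.6 panel [0.072  0.0775 0.0444] d50 [ 0.85 -0.51  0.02] rv [ 0.206 -0.181  0.006] F [-0.1  0.1  0.8] Fn 0.7071913748301777 w -0.0010032257070329371 q [-0.39  0.44  0.06  2.34 -0.88  0.28 -0.06]
```

apply_moves:
  rows:
    - {"fingers": 0, "tx": 0.09, "ty": -0.055, "tz": 0, "rx": 0, "ry": 0, "rz": 0}
    - {"fingers": 0, "tx": 0.09, "ty": -0.055, "tz": 0, "rx": 0, "ry": 0, "rz": 0}
    - {"fingers": 0, "tx": 0.09, "ty": -0.055, "tz": 0, "rx": 0, "ry": 0, "rz": 0}
    - {"fingers": 0, "tx": 0.09, "ty": -0.055, "tz": 0, "rx": 0, "ry": 0, "rz": 0}
    - {"fingers": 0, "tx": 0.09, "ty": -0.055, "tz": 0, "rx": 0, "ry": 0, "rz": 0}
    - {"fingers": 0, "tx": 0.09, "ty": -0.055, "tz": 0, "rx": 0, "ry": 0, "rz": 0}
    - {"fingers": 0, "tx": 0.09, "ty": -0.055, "tz": 0, "rx": 0, "ry": 0, "rz": 0}
    - {"fingers": 0, "tx": 0.09, "ty": -0.055, "tz": 0, "rx": 0, "ry": 0, "rz": 0}

```text
t: 8.6
tcp_pos: [0.4855, 0.1537, 0.1258]
tool_rot: [-2.887, 0.044, -0.562]
contact_force: [-3.0, 1.8, 2.4]
width: 0.002
```

```bash
python3 - <<'E'
from h import *
go(.073,.018,.045,0)
E
```

```text
t 8.6 panel [0.073  0.0351 0.0454] d50 [ 0.29 -0.18 -0.01] rv [ 0.205 -0.179  0.006] F [-3.   1.8  2.4] Fn 2.054995779498685 w 0.0018859430656441968 q [-0.35  0.47  0.11  2.28 -0.83  0.34 -0.05]
```

apply_moves:
  rows:
    - {"fingers": 0, "tx": 0.06, "ty": -0.037, "tz": 0, "rx": 0, "ry": 0, "rz": 0}
    - {"fingers": 0, "tx": 0.06, "ty": -0.037, "tz": 0, "rx": 0, "ry": 0, "rz": 0}
    - {"fingers": 0, "tx": 0.06, "ty": -0.037, "tz": 0, "rx": 0, "ry": 0, "rz": 0}
    - {"fingers": 0, "tx": 0, "ty": 0, "tz": 0, "rx": 0, "ry": 0, "rz": 0}

```text
t: 9.1
tcp_pos: [0.4873, 0.1525, 0.1255]
tool_rot: [-2.888, 0.059, -0.555]
contact_force: [-11.4, 6.2, 10.6]
width: 0.001
```

```bash
python3 - <<'E'
from h import *
go(.073,.018,.045,0)
E
```

```text
t 9.1 panel [0.0726 0.033  0.0452] d50 [ 0.26 -0.15  0.  ] rv [ 0.199 -0.192 -0.004] F [-11.4   6.2  10.6] Fn 9.472402840045424 w 0.001159905180181913 q [-0.35  0.47  0.11  2.27 -0.82  0.37 -0.04]
```

```bash
python3 look.py w5
```

```text
[0.4873 0.1525 0.1255] [-2.8882  0.0589 -0.5546] [-0.347   0.4732  0.1105  2.2692 -0.8246  0.3669 -0.0438] 9.1
```

View pics/w5.png

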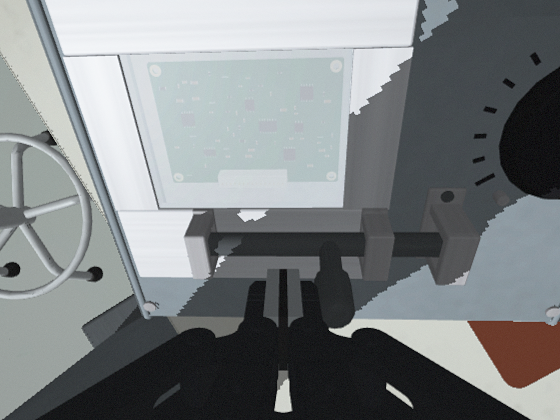

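```bash
python3 - <<'E'
from h import *
import pickle
for w,L in (("w4",[("knobend",384,270,.063),("stem",372,227,.025),("staRleft",445,195,.029),("staLright",316,195,.029),("keepL",497,195,.031)]),("w5",[("knobend",339,316,.063),("stem",331,252,.025),("staRleft",363,218,.029),("staLright",212,218,.029),("keepL",432,230,.031)])):
  W=cam("wrist",pickle.load(open(f"pics/{w}.pkl","rb")))
  for n,u,v,h in L: print(w,n,pf(onplane(W,u,v,pw(0,0,h),Rb@N)).round(4))
E
```

```text
w4 knobend [0.0787 0.0397 0.063 ]
w4 stem [0.075  0.0385 0.025 ]
w4 staRleft [0.0975 0.0054 0.029 ]
w4 staLright [0.0982 0.0696 0.029 ]
w4 keepL [ 0.0984 -0.0187  0.031 ]
w5 knobend [0.0772 0.0107 0.063 ]
w5 stem [0.0767 0.0115 0.025 ]
w5 staRleft [ 0.0988 -0.0008  0.029 ]
w5 staLright [0.0987 0.0636 0.029 ]
w5 keepL [ 0.0941 -0.0295  0.031 ]
```

apply_moves:
  rows:
    - {"fingers": 0, "tx": 0.05, "ty": -0.03, "tz": 0, "rx": 0, "ry": 0, "rz": 0}
    - {"fingers": 0, "tx": 0.05, "ty": -0.03, "tz": 0, "rx": 0, "ry": 0, "rz": 0}
    - {"fingers": 0, "tx": 0, "ty": 0, "tz": 0, "rx": 0, "ry": 0, "rz": 0}

```text
t: 9.52
tcp_pos: [0.4874, 0.1522, 0.1253]
tool_rot: [-2.889, 0.069, -0.549]
contact_force: [-18.9, 9.6, 17.3]
width: -0.003
```

```bash
python3 - <<'E'
from h import *
go(.073,.018,.045,0)
E
```

```text
t 9.53 panel [0.0724 0.0327 0.0451] d50 [ 0.26 -0.14  0.  ] rv [ 0.195 -0.2   -0.011] F [-18.9   9.6  17.3] Fn 15.843886786381828 w -0.0026029942861473154 q [-0.34  0.48  0.11  2.26 -0.82  0.38 -0.04]
```

Hard stop: 21 N with no further motion. I'll back off from the knob, rise, and move over to the dial.

apply_moves:
  rows:
    - {"fingers": 0, "tx": -0.3, "ty": 0.18, "tz": 0, "rx": 0, "ry": 0, "rz": 0}
    - {"fingers": 0, "tx": -0.2, "ty": 0.12, "tz": 0.1, "rx": 0, "ry": 0, "rz": 0}
    - {"fingers": 0, "tx": -0.1, "ty": -0.15, "tz": 0.7, "rx": 0, "ry": 0, "rz": 0}
    - {"fingers": 0, "tx": 0, "ty": 0, "tz": 0.9, "rx": 0, "ry": 0, "rz": 0}
    - {"fingers": 0, "tx": 0, "ty": 0, "tz": 0.5, "rx": 0, "ry": 0, "rz": 0}
    - {"fingers": 0, "tx": 0, "ty": 0, "tz": 0, "rx": 0, "ry": 0, "rz": 0}

```text
t: 10.28
tcp_pos: [0.4722, 0.1524, 0.2383]
tool_rot: [-2.882, 0.038, -0.564]
contact_force: [0.2, 0.4, -0.0]
width: 0.002
```

```bash
python3 - <<'E'
from h import *
go(.130,-.092,.10,-.575)
E
```

```text
t 10.28 panel [0.1222 0.0458 0.1469] d50 [ 2.67 -0.93 -0.73] rv [ 0.091 -0.36   0.542] F [ 0.2  0.4 -0. ] Fn -0.2109912856750832 w 0.0020770733242249373 q [-0.57  0.26  0.36  2.23 -0.56  0.58 -0.34]
```

apply_moves:
  rows:
    - {"fingers": 0, "tx": 0.53, "ty": -0.19, "tz": 0.05, "rx": 0.018, "ry": -0.072, "rz": 0.108}
    - {"fingers": 0, "tx": 0.53, "ty": -0.19, "tz": 0, "rx": 0.018, "ry": -0.072, "rz": 0.108}
    - {"fingers": 45, "tx": 0.53, "ty": -0.19, "tz": 0, "rx": 0.018, "ry": -0.072, "rz": 0.108}
    - {"fingers": 45, "tx": 0.53, "ty": -0.19, "tz": 0, "rx": 0.018, "ry": -0.072, "rz": 0.108}
    - {"fingers": 45, "tx": 0.53, "ty": -0.19, "tz": 0, "rx": 0.018, "ry": -0.072, "rz": 0.108}
    - {"fingers": 45, "tx": 0, "ty": 0, "tz": 0, "rx": 0, "ry": 0, "rz": 0}

```text
t: 11.02
tcp_pos: [0.6037, 0.1013, 0.2367]
tool_rot: [-2.698, -0.27, -0.046]
contact_force: [-0.1, -0.3, 0.0]
width: 0.527
```

```bash
python3 - <<'E'
from h import *
go(.130,-.092,.08,-.575)
E
python3 look.py w6
```

```text
t 11.03 panel [ 0.1433 -0.093   0.1328] d50 [ 0.14  0.26 -1.05] rv [ 0.007 -0.006  0.008] F [-0.1 -0.3  0. ] Fn 0.21332820638291028 w 0.5272706563502861 q [-0.05  0.39  0.02  2.09 -0.92  0.55  0.76]
[0.6037 0.1013 0.2367] [-2.6981 -0.2698 -0.0455] [-0.0502  0.3889  0.0221  2.0904 -0.9185  0.5524  0.7571] 11.025
```

View pics/w6.png

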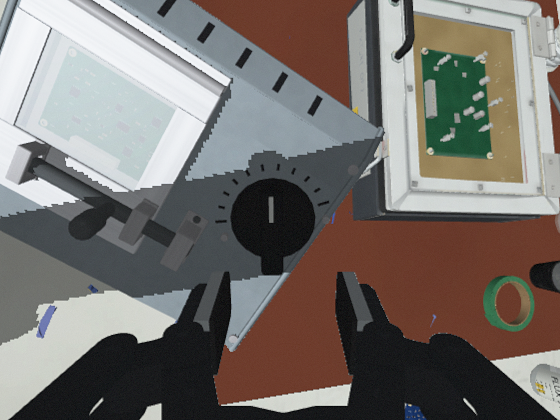

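```bash
python3 - <<'E'
from h import *
import pickle,cv2
W=cam("wrist",pickle.load(open("pics/w6.pkl","rb")))
im=cv2.imread("pics/w6.png")
m=(im.max(2)<32).astype(np.uint8); m[:, :200]=0; m[:,345:]=0; m[275:]=0; m[:170]=0
k=cv2.morphologyEx(m,cv2.MORPH_OPEN,np.ones((3,3)));n,l,st,ce=cv2.connectedComponentsWithStats(k);i=1+np.argmax(st[1:,4]);print(st[i],ce[i])
for n,u,v,h in [("skL",230,217,.009),("skR",315,217,.009),("skT",272,178,.009),("l1",271,197,.038),("l2",271,221,.038),("eL",261,275,.038),("eR",284,275,.038)]:
    print(n,pf(onplane(W,u,v,pw(0,0,h),Rb@N)).round(4))
print("tcp at dial pix",proj(W,pw(.13,-.092,.009)))
z=im[130:290,0:240]; cv2.imwrite("pics/w6z.png",cv2.resize(z,(800,533),interpolation=cv2.INTER_CUBIC))
E
```

```text
[ 231  179   84   96 5419] [272.5333 221.2873]
skL [ 0.1111 -0.0655  0.009 ]
skR [ 0.1456 -0.1195  0.009 ]
skT [ 0.1537 -0.0762  0.009 ]
l1 [ 0.1491 -0.0794  0.038 ]
l2 [ 0.1348 -0.0883  0.038 ]
eL [ 0.0962 -0.1039  0.038 ]
eR [ 0.105  -0.1177  0.038 ]
tcp at dial pix [273.083  214.9148]
```

View pics/w6z.png

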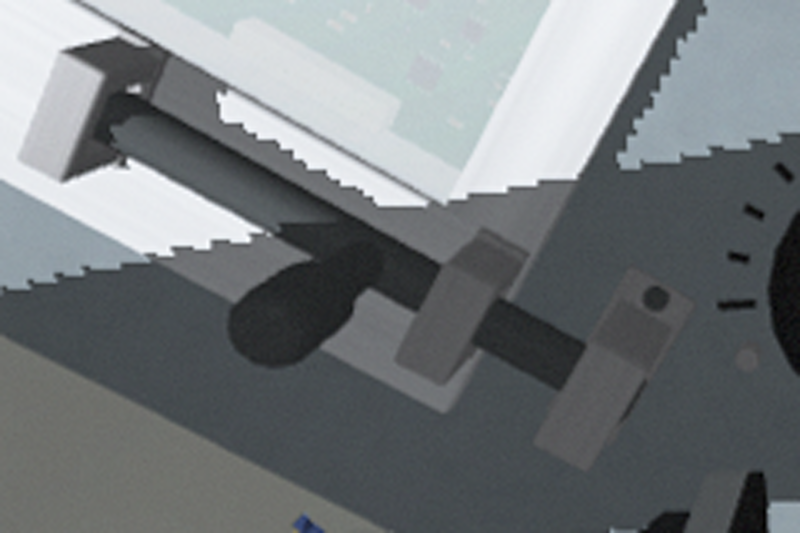

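The rod passes through both staples and its end pokes out of the far side of the keeper, at (635,400) in the crop, so the bolt is home. The skirt centre agrees with the earlier estimate to about 1 mm. Next I descend over the bar.

```bash
python3 - <<'E'
from h import *
go(.129,-.092,.016,-.575)
E
```

```text
t 11.07 panel [ 0.144  -0.0906  0.1325] d50 [ 0.5   0.76 -2.17] rv [ 0.006 -0.008  0.005] F [0.8 0.7 1.2] Fn 0.5799636024880817 w 0.5265160912486765 q [-0.05  0.39  0.02  2.09 -0.92  0.55  0.76]
```

apply_moves:
  rows:
    - {"fingers": 36, "tx": -0.13, "ty": -0.22, "tz": -0.15, "rx": 0, "ry": 0, "rz": 0}
    - {"fingers": 36, "tx": 0.13, "ty": 0.2, "tz": -0.4, "rx": 0, "ry": 0, "rz": 0}
    - {"fingers": 36, "tx": 0.12, "ty": 0.2, "tz": -0.4, "rx": 0, "ry": 0, "rz": 0}
    - {"fingers": 36, "tx": 0.13, "ty": 0.2, "tz": -0.4, "rx": 0, "ry": 0, "rz": 0}
    - {"fingers": 36, "tx": 0.07, "ty": 0.1, "tz": -0.2, "rx": 0, "ry": 0, "rz": 0}
    - {"fingers": 36, "tx": 0, "ty": 0, "tz": 0, "rx": 0, "ry": 0, "rz": 0}

```text
t: 11.82
tcp_pos: [0.6168, 0.1302, 0.16]
tool_rot: [-2.696, -0.269, -0.037]
contact_force: [-0.2, 0.0, 0.0]
width: 0.421
```

```bash
python3 - <<'E'
from h import *
go(.129,-.092,.016,-.575)
E
```

```text
t 11.82 panel [ 0.1323 -0.089   0.0507] d50 [ 0.2   0.22 -0.63] rv [ 0.006 -0.007 -0.001] F [-0.2  0.   0. ] Fn 0.06532175608946997 w 0.42111696570678087 q [-0.01  0.52 -0.1   2.11 -1.1   0.4   0.94]
```

apply_moves:
  rows:
    - {"fingers": 36, "tx": 0.1, "ty": 0.04, "tz": -0.15, "rx": 0, "ry": 0, "rz": 0}
    - {"fingers": 36, "tx": 0.05, "ty": 0.09, "tz": -0.25, "rx": 0, "ry": 0, "rz": 0}
    - {"fingers": 36, "tx": 0.05, "ty": 0.09, "tz": -0.2, "rx": 0, "ry": 0, "rz": 0}
    - {"fingers": 36, "tx": 0, "ty": 0, "tz": 0, "rx": 0, "ry": 0, "rz": 0}

```text
t: 12.32
tcp_pos: [0.6272, 0.1407, 0.1296]
tool_rot: [-2.696, -0.269, -0.038]
contact_force: [0.1, -0.2, 0.0]
width: 0.42
```

```bash
python3 - <<'E'
from h import *
go(.129,-.092,.016,-.575)
E
```

```text
t 12.32 panel [ 0.1296 -0.0924  0.0171] d50 [-0.01  0.01 -0.03] rv [ 0.005 -0.007  0.   ] F [ 0.1 -0.2  0. ] Fn 0.0645859085105917 w 0.4202588257953723 q [ 0.02  0.59 -0.16  2.1  -1.17  0.34  1.02]
```

apply_moves:
  newtons: 30
  rows:
    - {"fingers": 0, "tx": 0, "ty": 0, "tz": 0, "rx": 0, "ry": 0, "rz": 0}
    - {"fingers": 0, "tx": 0, "ty": 0, "tz": 0, "rx": 0, "ry": 0, "rz": 0}
    - {"fingers": 0, "tx": 0, "ty": 0, "tz": 0, "rx": 0, "ry": 0, "rz": 0}
    - {"fingers": 0, "tx": 0, "ty": 0, "tz": 0, "rx": 0, "ry": 0, "rz": 0}

```text
t: 12.82
tcp_pos: [0.6268, 0.1401, 0.1306]
tool_rot: [-2.697, -0.269, -0.038]
contact_force: [-4.2, -1.1, 1.2]
width: 0.18
```

```bash
python3 - <<'E'
from h import *
go(.129,-.092,.016,-.575)
print(robot.observe()["wrist_torque"], "cw per rad", -(Rb@N))
E
```

```text
t 12.82 panel [ 0.1293 -0.0924  0.0184] d50 [ 0.    0.02 -0.04] rv [ 0.006 -0.006  0.   ] F [-4.2 -1.1  1.2] Fn 2.6440004332842153 w 0.17956129319459055 q [ 0.02  0.58 -0.16  2.1  -1.17  0.34  1.02]
[-0.5294  0.8996  0.2871] cw per rad [ 0.2617  0.426  -0.866 ]
```

apply_moves:
  rows:
    - {"fingers": 0, "tx": 0, "ty": 0, "tz": 0, "rx": 0.034, "ry": 0.055, "rz": -0.113}
    - {"fingers": 0, "tx": 0, "ty": 0, "tz": 0, "rx": 0.034, "ry": 0.055, "rz": -0.113}
    - {"fingers": 0, "tx": 0, "ty": 0, "tz": 0, "rx": 0.034, "ry": 0.055, "rz": -0.113}
    - {"fingers": 0, "tx": 0, "ty": 0, "tz": 0, "rx": 0.034, "ry": 0.055, "rz": -0.113}
    - {"fingers": 0, "tx": 0, "ty": 0, "tz": 0, "rx": 0.034, "ry": 0.055, "rz": -0.113}

```text
t: 13.45
tcp_pos: [0.6297, 0.139, 0.131]
tool_rot: [-2.625, 0.039, -0.622]
contact_force: [2.4, -1.6, -3.1]
width: 0.179
```

```bash
python3 - <<'E'
from h import *
go(.129,-.092,.0175,.70)
print(robot.observe()["wrist_torque"]@(Rb@N))
E
```

```text
t 13.45 panel [ 0.1301 -0.0954  0.0184] d50 [-0.06  0.03 -0.03] rv [ 0.167  0.26  -0.536] F [ 2.4 -1.6 -3.1] Fn -2.661164877868709 w 0.17904327269336298 q [-0.09  0.58 -0.01  2.1  -1.28  0.42  0.46]
0.10454989166333273
```

apply_moves:
  rows:
    - {"fingers": 0, "tx": -0.02, "ty": 0.01, "tz": 0, "rx": 0.033, "ry": 0.052, "rz": -0.107}
    - {"fingers": 0, "tx": -0.02, "ty": 0.01, "tz": 0, "rx": 0.033, "ry": 0.052, "rz": -0.107}
    - {"fingers": 0, "tx": 0, "ty": 0, "tz": 0, "rx": 0.033, "ry": 0.052, "rz": -0.107}
    - {"fingers": 0, "tx": 0, "ty": 0, "tz": 0, "rx": 0.033, "ry": 0.052, "rz": -0.107}
    - {"fingers": 0, "tx": 0, "ty": 0, "tz": 0, "rx": 0.033, "ry": 0.052, "rz": -0.107}
    - {"fingers": 0, "tx": 0, "ty": 0, "tz": 0, "rx": 0, "ry": 0, "rz": 0}

```text
t: 14.2
tcp_pos: [0.6316, 0.1368, 0.1305]
tool_rot: [-2.721, 0.318, -1.182]
contact_force: [9.3, -2.3, -10.5]
width: 0.176
```

```bash
python3 - <<'E'
from h import *
go(.129,-.092,.0175,.70)
print(robot.observe()["wrist_torque"]@(Rb@N))
E
```

```text
t 14.2 panel [ 0.129  -0.0982  0.0185] d50 [-0.1   0.07 -0.02] rv [0.008 0.008 0.002] F [  9.3  -2.3 -10.5] Fn -10.582049905863515 w 0.17610128801356056 q [-0.17  0.58  0.1   2.11 -1.36  0.47 -0.09]
-0.018094412521301624
```

apply_moves:
  rows:
    - {"fingers": 0, "tx": 0.04, "ty": -0.02, "tz": -0.03, "rx": 0.018, "ry": 0.03, "rz": -0.06}
    - {"fingers": 0, "tx": 0, "ty": 0, "tz": 0, "rx": 0.018, "ry": 0.03, "rz": -0.06}
    - {"fingers": 0, "tx": 0, "ty": 0, "tz": 0, "rx": 0, "ry": 0, "rz": 0}

```text
t: 14.58
tcp_pos: [0.6326, 0.1368, 0.131]
tool_rot: [-2.765, 0.372, -1.307]
contact_force: [2.0, -4.9, 2.9]
width: 0.182
```

```bash
python3 - <<'E'
from h import *
go(.129,-.092,.0175,.70)
print(robot.observe()["wrist_torque"]@(Rb@N))
E
```

```text
t 14.57 panel [ 0.1297 -0.0991  0.0186] d50 [-0.12  0.07 -0.03] rv [-0.03  -0.049  0.113] F [ 2.  -4.9  2.9] Fn 4.027207168939224 w 0.18208301417837097 q [-0.18  0.59  0.12  2.11 -1.36  0.48 -0.22]
1.3174467613753014
```

Torque about the dial axis jumped to 1.3 N m against 0.07 friction, so the dial is at its end stop. Now I release and retreat.

apply_moves:
  rows:
    - {"fingers": 36, "tx": 0, "ty": 0, "tz": 0, "rx": 0, "ry": 0, "rz": 0}
    - {"fingers": 36, "tx": 0, "ty": 0, "tz": 0, "rx": 0, "ry": 0, "rz": 0}
    - {"fingers": 36, "tx": 0, "ty": 0, "tz": 0, "rx": 0, "ry": 0, "rz": 0}
    - {"fingers": 36, "tx": -0.06, "ty": -0.1, "tz": 0.2, "rx": 0, "ry": 0, "rz": 0}
    - {"fingers": 36, "tx": -0.13, "ty": -0.21, "tz": 0.43, "rx": 0, "ry": 0, "rz": 0}
    - {"fingers": 36, "tx": -0.13, "ty": -0.21, "tz": 0.43, "rx": 0, "ry": 0, "rz": 0}
    - {"fingers": 36, "tx": -0.13, "ty": -0.21, "tz": 0.43, "rx": 0, "ry": 0, "rz": 0}
    - {"fingers": 36, "tx": -0.13, "ty": -0.21, "tz": 0.43, "rx": 0, "ry": 0, "rz": 0}
    - {"fingers": 36, "tx": -0.1, "ty": -0.1, "tz": 0.5, "rx": 0, "ry": 0, "rz": 0}
    - {"fingers": 36, "tx": 0, "ty": 0, "tz": 0, "rx": 0, "ry": 0, "rz": 0}

```text
t: 15.82
tcp_pos: [0.5945, 0.0872, 0.2527]
tool_rot: [-2.769, 0.381, -1.311]
contact_force: [0.1, 0.1, -0.8]
width: 0.417
```

```bash
python3 - <<'E'
from h import *
go(.129,-.092,.0175,.70)
E
python3 look.py w7
```

```text
t 15.82 panel [ 0.1368 -0.0925  0.1551] d50 [ 0.64  1.06 -2.46] rv [-0.037 -0.055  0.115] F [ 0.1  0.1 -0.8] Fn -0.7639330987870039 w 0.41721687535919927 q [-0.23  0.37  0.29  2.11 -1.02  0.67 -0.53]
[0.5945 0.0872 0.2527] [-2.7685  0.3808 -1.311 ] [-0.2267  0.3693  0.2924  2.1055 -1.0201  0.6675 -0.5266] 15.825
```

View pics/w7.png

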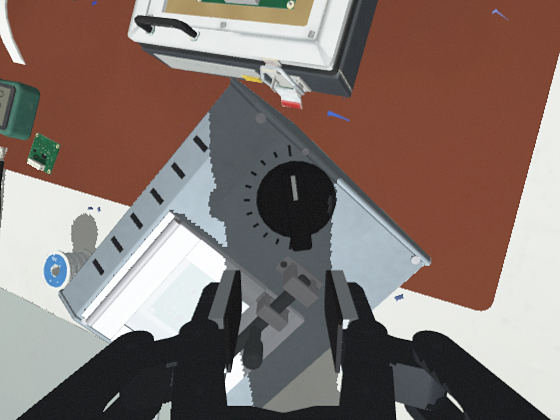

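The arm is clear, the spool is undisturbed at (56,270), the bolt is in its keeper, and the dial pointer line runs (293,177)–(296,200). I'll measure its angle.

```bash
python3 - <<'E'
from h import *
import pickle
for w,(r0,r1,c0,c1) in dict(w6=(188,228,262,281),w7=(170,208,284,304)).items():
    W=cam("wrist",pickle.load(open(f"pics/{w}.pkl","rb")));im=cv2.imread(f"pics/{w}.png")
    m=im[r0:r1,c0:c1].min(2)>60; v,u=np.nonzero(m)
    P=np.array([pf(onplane(W,a+c0,b+r0,pw(0,0,.038),Rb@N))[:2] for a,b in zip(u,v)])
    c=P.mean(0); d=np.linalg.svd(P-c)[2][0]; d*=np.sign(d[0])
    a=np.arctan2(-d[1],d[0]); print(w,len(P),c.round(4),"len",np.ptp(P@d).round(4),"cw angle",a.round(3),"dial",(2.2+a).round(3))
E
```

```text
w6 122 [ 0.1415 -0.0847] len 0.0176 cw angle -0.574 dial 1.626
w7 125 [ 0.14   -0.1079] len 0.0186 cw angle 0.704 dial 2.904
```

The dial measures 2.90 rad, which is its stop. Handing in.

```bash
python3 -c "
from plant import order,robot
s=robot.observe();print(s['t'],s['contact_force']);print(order.close_job())"
```

```text
15.875 [ 0.22817857  0.03111787 -0.08924762]
the job is handed in; nothing more can be done
None
```

I pushed the cover shut, slid the bolt home into its keeper, then turned the dial clockwise to its end stop. The job was handed in at t = 15.9 s with the arm clear (contact force about 0 N).

- **Cover:** It met a hard stop at about 36 N, and later pictures show it flat on the panel with the rod in line with the keeper.
- **Bolt:** It stopped hard at about 21 N with no further motion, and a close-up shows the rod end poking out of the far side of the keeper. I could not read its travel exactly. I measured about 28 mm moved, and the 42 mm stop needs at least 30 mm even from the furthest allowed start, so that is roughly 2 mm short. I put this down to measuring error.
- **Dial:** Torque about its axis rose to 1.3 N m at the end, against 0.07 friction. The pointer line measures 2.90 rad, up from 1.63 before the turn.
- **Bystanders:** I did not go near them. The spool shows undisturbed in the last picture; I did not re-measure the heat sink or relay module.
- **Tool tilt:** Over the cover, the full 30° tool tilt ran into a joint limit (joint 6), so I pressed the cover and pushed the bolt with less tilt.
- **Dial axis:** While turning, the tool drifted about 6 mm sideways from my estimated axis, with side forces of about 10 N.

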